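# Feel for the hatch release of the wipe tub

### The job

Pop open the hatch of the workshop wipe tub with a light finger, gripping nothing: run a fingertip along the rim of its lid, on the robot's side, until you find the thumb notch, then press the catch down inside the notch until the hatch springs up. Take the finger away so that the hatch stands open and the catch has come back up, and leave the cup, jar, screwdriver and shock absorber where they are.

Things in the scene. Friction and masses are not known exactly. Their poses are not given: they have to be found in the camera images.
- tub: White and blue round wipe tub, fixed in a ring on the bench, 200 mm across, 141 mm high with its grey screw lid. Origin: centre of its underside. The lid does not turn under a finger; its angle is unknown (not the tub's yaw): the middle of its one thumb notch lies anywhere up to 80 degrees either side of the -x direction seen from the tub's centre, so on the half nearer the robot.
- lid_top (a point): Centre of the lid, at the height of its flat top. The top is a flat ring, the rim, 52 to 98 mm from this point; inside it and flush lies the shut round hatch. The thumb notch cuts through the rim: a gap of 38 degrees with radial walls (54 mm wide at 82 mm radius), open upwards and outwards, with the catch 10 mm down inside it.
- catch (a joint): Rocker catch in the notch, rad: a flat grey tongue 42 mm wide, from 74 to 96 mm radius, pivoting at 56 mm radius. 0: up, its top 10 mm below the rim; 0.26: fully down. Pressed at 84 mm radius it frees the hatch at about 0.14 (4 mm down, 3 to 4 N) and bottoms at 7 mm, 6 N. It springs back when let go.
- hatch (a joint): Round hatch of the lid, 100 mm across, 4 mm thick, hinged on the side opposite the notch, rad. 0: shut and latched; once freed its spring swings it up, away from the notch, to 1.35 and keeps it there. While it rises only a small hook 8 mm wide comes out as far as 67 mm radius.
- cup: White plastic yoghurt cup, loose, 84 mm across, 105 mm high, standing. Origin: centre of its underside. To be left alone.
- jar: Jar with white cap, loose, 66 mm across, 85 mm high, standing. Origin: centre of its underside. To be left alone.
- driver: Screwdriver lying on the bench, loose, 200 mm long, handle 26 mm thick; long axis along its x, handle to -x. Origin: on the bench at the middle of its length. To be left alone.
- shock: Black bicycle shock absorber with side reservoir lying beside the tub, loose, about 210 mm long along its y, 80 mm across, 44 mm high. Origin: on the bench under the axis of the main cylinder. To be left alone.

How it is judged:
On the way, in this order (a step that is already met when the one before it is completed fails the run):
1. a fingertip feels along the rim of the lid, the catch not yet pressed (contact force between the fingers and tub above 1 N and value of joint catch below 0.012 rad and value of joint hatch below 0.05 rad), for 0.15 s.
2. the catch in the notch is pressed down by a fingertip (value of joint catch above 0.13 rad and contact force between the fingers and tub above 1 N), for 0.03 s.
At the end, for the whole second after the job is handed in: The hatch stands open (more than 1.1 rad) and still, the catch is back up (below 0.05 rad), and cup, jar, screwdriver and shock absorber are within 20 mm of where they stood (value of joint hatch above 1.1 rad and value of joint catch below 0.05 rad and velocity of joint hatch between -0.1 and 0.1 rad/s and distance of each of cup, jar, driver, shock from where it was at the start of the episode below 0.02 m); the robot touches nothing.
It fails at once if the fingers push on the lid with more than 80 N (contact force between the fingers and tub above 80 N).
It fails at once if cup, jar, screwdriver or shock absorber is lifted or shoved more than 20 mm (distance of any of cup, jar, driver, shock from where it was at the start of the episode above 0.02 m).
It also fails if it takes over 58 s, if anything falls off the work surface, if the arm or the gripper's body presses on something with over 40 N, if the wrist force passes 120 N, or if a joint passes its speed limit or range.

### The arm

A 6-joint arm with a two-finger parallel gripper is mounted at the origin on the work surface. World frame = base frame: x ahead of the robot, y to its left, z up, the work surface at z = 0. Lengths are in m, angles in rad, forces in N, time in s.
With the tool pointing down it reaches from about 0.425 to 1.125 m from the base axis. Payload 14.9 kg.
Tool frame: the origin (TCP) lies on the mounting face of the last link; the fingertips stand manip.tcp_to_tips ahead of it and the grasp point (between the pads) lies 172 mm ahead of it (manip.tcp_to_tips is the distance from the TCP to the fingertips, in m); z points along the fingers, y is the direction in which the jaws open and shut (so a half turn about z gives the same grasp; the last joint's range is limited). The gripper opens to 91 mm and grips with 3 to 60 N. Pads are 32 mm wide; open, the fingers measure 118 mm over their backs; the gripper's body (76 mm by 178 mm) begins 60 mm behind the grasp point.
Start: joints at [1.074, 0.379, 1.734, -0, 1.028, -0.033], TCP at [0.313, 0.626, 0.405] pointing down, gripper open.
Joint ranges: [-2.77, 2.77], [-0.74, 2.19], [0, 2.66], [-1.06, 4.2], [0.31, 2.87], [-3.08, 3.08]. Speed limits (rad/s): [1.89, 1.89, 2.39, 3.14, 3.14, 3.14].

### API

Orientations are given as a unit quaternion [w, x, y, z].
In Python, from bench import manip gives the robot as it stands.
- The arm moves only by the shell command python3 -m handwheel 'ROWS' [FORCE]. ROWS is JSON, a list that holds one entry, the list of rows, each a list of 7 numbers: the closure in counts, from 0 (fully open) to 255 (shut), then the shift along the world's x, y, z in units of 40 mm (1.0 is 40 mm), then the turn, a rotation vector about the world's x, y, z in rad. A call has exactly 10 rows; each row is the pose to reach, as a shift and turn from the pose commanded when the call began; what a row does not reach only later rows make up. A row lasts 1/8 s, in which the tool goes at most 62.5 mm and 10.7 degrees, less where a joint would pass 70% of its speed; a pose out of reach is approached as far as the arm can. A call with a gripper value outside its range is refused whole. The fingers move at their own pace and stop on an object; FORCE is the grip in N (left out, the last holds). Time passes only in rows, so rows that repeat a pose let the fingers close, or fill a call up. It gives the time, the measured TCP pose, the force and the opening at its end, in the units of the state.
- manip.sense(): the state, without advancing time (a new reading comes with each control period).
- manip.read_camera(name): name is "scene" or "top" or "wrist"; returns the picture (480x640x3 uint8, red, green, blue); there is no depth.
- manip.camera_params(name): a dict with "mtx" (3x3 intrinsics, pixels), "R" (3x3) and "t" (3): a world point X has camera coordinates R X + t; the wrist camera has in their place "T_tool_cam" (4x4, takes a point from camera to tool coordinates, whose origin is the TCP and whose axes are the flange's). Camera axes: x right, y down, z forward; pixel columns grow to the right and rows downward; lengths in m; the calibration is good to about 2 mm. A picture is of the moment at which its call begins: read the wrist's pose just before it. camera_params takes no time and is no camera call.
- manip.job_done(): hands the job in, once; it reports no verdict.
The state is a dict: "t": time; "joints": joint angles; "dq": joint speeds; "effort": joint torques, N m; "ee_pos": TCP position; "eef_rot": TCP orientation; "contact_force": force on the tool from outside, world axes, zero at the start; "moment": the same for the moment, N m; "grip_width": finger opening in m.
Only numpy, scipy, OpenCV 4.12 (cv2) and the standard library are available. Lean on these libraries where they do the work, as an engineer would, in place of code of your own. Each camera call takes 0.05 s, during which the arm holds its last target. There are 200 camera calls.

## Working session

There is one attempt and no reset: what is moved stays moved. The work goes in short steps, Python scripts to look and compute and a shell command to move; the robot and the scene stay as the last step left them, time stands still between calls to the robot, and variables do not carry over. Pictures are saved under pics/ and viewed, about 8 in all and at most 12, crops included, and the job is handed in when it is done.

```bash
ls; mkdir -p pics
python3 - <<'E'
from bench import manip
import cv2
s=manip.sense();print(s);print(manip.tcp_to_tips)
for n in("scene","top"):
    cv2.imwrite(f"pics/{n}0.png",manip.read_camera(n)[:,:,::-1]);print(n,manip.camera_params(n))
E
```

```text
pics
{'t': 0.0, 'joints': array([ 1.07367248e+00,  3.79407115e-01,  1.73478137e+00,  4.61805071e-06,
        1.02852374e+00, -3.32947670e-02]), 'dq': array([ 0.00115512,  0.00015632,  0.00161089, -0.00014548,  0.00031858,
       -0.00244976]), 'effort': array([ 2.33358558e-03, -7.63728333e+01, -4.34372449e+01,  6.51279534e-02,
        4.24837600e-02, -9.21182209e-05]), 'ee_pos': array([0.3130735 , 0.62587341, 0.40408887]), 'eef_rot': array([-1.48633592e-04,  2.29842350e-01,  9.73227713e-01, -5.39694148e-04]), 'contact_force': array([-0.3392036 ,  0.15762309, -0.81978758]), 'moment': array([ 0.00377515, -0.03533988,  0.04708244]), 'grip_width': 0.0910210202435018}
0.1908
scene {'mtx': array([[562.14417968,   0.        , 319.37027412],
       [  0.        , 562.14417968, 244.74716613],
       [  0.        ,   0.        ,   1.        ]]), 'R': array([[ 0.7178153 ,  0.69613488,  0.01172278],
       [ 0.4480392 , -0.44897407, -0.77309971],
       [-0.53291845,  0.56019507, -0.63417617]]), 't': array([-0.34776897, -0.1556622 ,  1.55306356])}
top {'mtx': array([[495.16898885,   0.        , 320.17091585],
       [  0.        , 495.16898885, 244.15610724],
       [  0.        ,   0.        ,   1.        ]]), 'R': array([[-0.02045363, -0.99963867,  0.01744082],
       [-0.9874657 ,  0.01746773, -0.15686415],
       [ 0.15650282, -0.02043065, -0.98746618]]), 't': array([-0.02342179,  0.54428219,  0.97146368])}
```

View pics/top0.png

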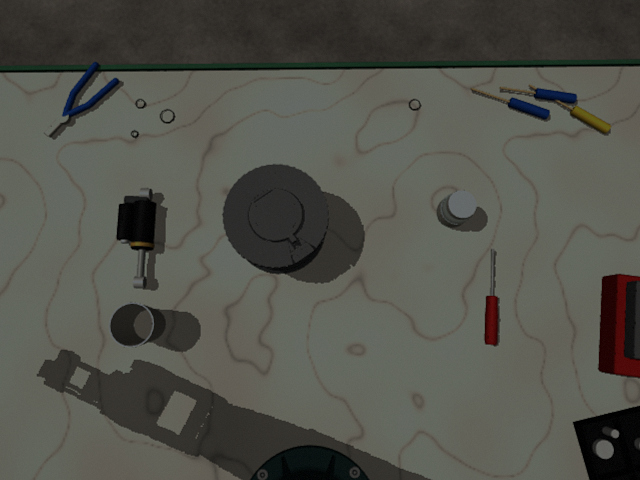

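View pics/scene0.png

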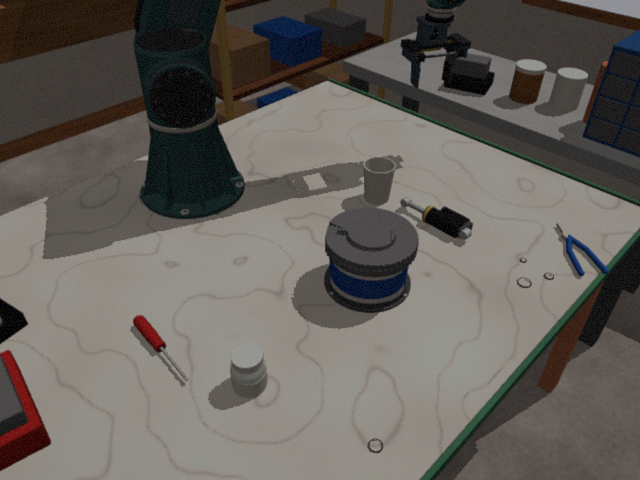

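The top view shows the dark grey lid around (275,218), with a notch-like feature near (303,250). The scene view shows the notch on the lid's left side at (340,230). I'll fit the lid and enlarge the crop.

```bash
cat > h.py <<'E'
import numpy as np,cv2
from bench import manip
def ray(name,uv,z):
    p=manip.camera_params(name);K,R,t=p["mtx"],np.array(p["R"]),np.array(p["t"])
    d=R.T@np.linalg.solve(K,[uv[0],uv[1],1.]);c=-R.T@t
    return c+d*(z-c[2])/d[2]
def proj(name,X):
    p=manip.camera_params(name);q=p["mtx"]@(np.array(p["R"])@X+p["t"]);return q[:2]/q[2]
E
python3 - <<'E'
from h import *
im=cv2.imread("pics/top0.png")
c=im[155:285,210:345]
big=cv2.resize(c,None,fx=4.4,fy=4.4,interpolation=cv2.INTER_CUBIC)
big=np.clip(big.astype(float)*2.2,0,255).astype(np.uint8)
cv2.imwrite("pics/topcrop.png",big)
# lid: darkish but lighter than... sample
g=cv2.cvtColor(im,cv2.COLOR_BGR2GRAY);hsv=cv2.cvtColor(im,cv2.COLOR_BGR2HSV)
for u,v in[(240,216),(275,210),(303,250),(275,180),(345,230),(300,262)]:print((u,v),im[v,u])
for uv in[(275,164),(223,217),(328,217),(275,216)]:print(uv,ray("top",uv,.141))
E
```

```text
(240, 216) [42 43 43]
(275, 210) [44 45 46]
(303, 250) [45 46 46]
(275, 180) [45 45 47]
(345, 230) [45 51 52]
(300, 262) [14 16 15]
(275, 164) [0.68348251 0.05065823 0.141     ]
(223, 217) [0.58252286 0.14778909 0.141     ]
(328, 217) [ 0.57926264 -0.04743483  0.141     ]
(275, 216) [0.58281413 0.05127912 0.141     ]
```

View pics/topcrop.png

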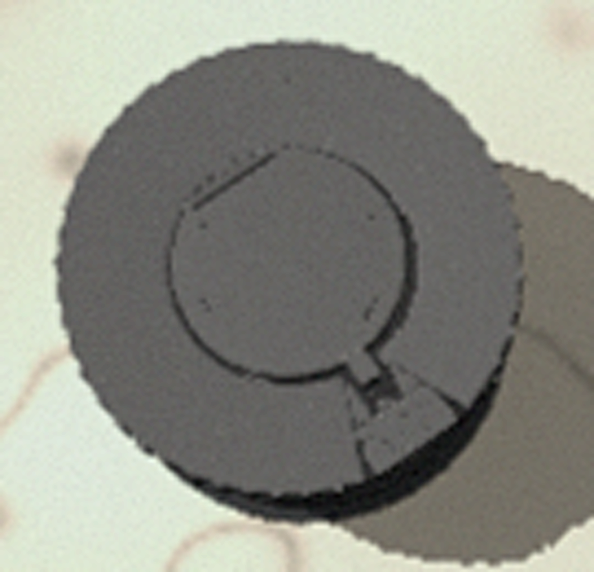

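The notch points about 35° from -x towards -y, seen from the lid centre at about (0.584, 0.050). The hinge line on the opposite side agrees with this. Lid diameter measures 196 mm, as specified. Plan: close the fingers, turn tool x to be radial (+1.075 rad), touch the rim at about (0.496, 0.055), slide to about (0.510, -0.002) and press.

```bash
python3 -m handwheel '[[[255,0.45,-1.4,0,0,0,0.11],[255,0.9,-2.8,0,0,0,0.22],[255,1.4,-4.2,0,0,0,0.33],[255,1.8,-5.6,0,0,0,0.44],[255,2.3,-7.1,0,0,0,0.55],[255,2.8,-8.5,0,0,0,0.66],[255,3.2,-9.9,0,0,0,0.77],[255,3.7,-11.4,0,0,0,0.88],[255,4.1,-12.8,0,0,0,0.98],[255,4.575,-14.275,0,0,0,1.075]]]' 10
```

```text
t: 1.35
ee_pos: [0.4962, 0.0532, 0.4048]
eef_rot: [0.0, -0.302, 0.953, 0.0]
contact_force: [0.8, 0.3, 0.7]
grip_width: 0.0007
```

Run:
```python
from h import *
s=manip.sense();im=manip.read_camera("wrist")[:,:,::-1].copy()
print(s["ee_pos"],s["eef_rot"],manip.camera_params("wrist"))
np.savez("w.npz",p=s["ee_pos"],q=s["eef_rot"])
cv2.imwrite("pics/wrist0.png",np.clip(im.astype(float)*1.8,0,255).astype(np.uint8))
cv2.imwrite("pics/top1.png",manip.read_camera("top")[:,:,::-1])
```

```text
[0.49620727 0.05315554 0.40477584] [ 7.40216913e-05 -3.02468861e-01  9.53159264e-01  6.66853070e-06] {'mtx': array([[417.48790325,   0.        , 320.02112998],
       [  0.        , 417.48790325, 239.06425891],
       [  0.        ,   0.        ,   1.        ]]), 'T_tool_cam': array([[ 3.67031119e-04, -9.62162043e-01, -2.72477648e-01,
         7.76324548e-02],
       [ 9.99999345e-01,  6.48543970e-04, -9.43099425e-04,
        -3.73883990e-04],
       [ 1.08412820e-03, -2.72477124e-01,  9.62161651e-01,
         1.94752410e-02],
       [ 0.00000000e+00,  0.00000000e+00,  0.00000000e+00,
         1.00000000e+00]])}
```

View pics/wrist0.png

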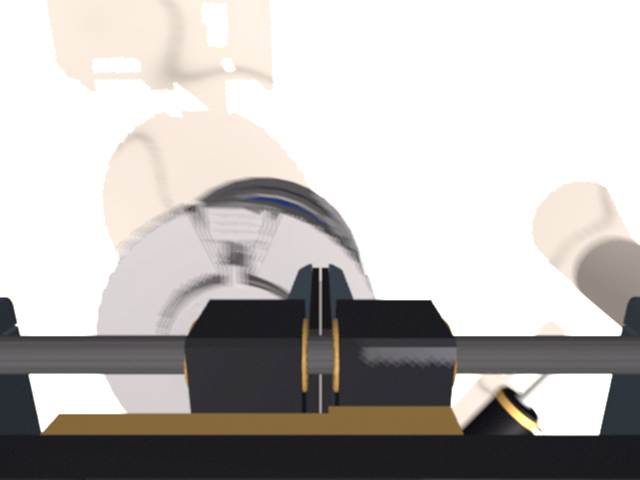

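The wrist view, slightly motion-blurred, shows the notch as a wedge. Its outer corners are near (195,207) and (278,207), the catch is around (237,228) and the hook is at (234,255). The fingertips are at (320,268). I'll cast rays onto the lid plane.

Run:
```python
from h import *
from scipy.spatial.transform import Rotation as Ro
w=np.load("w.npz");P=manip.camera_params("wrist");T=np.array(P["T_tool_cam"])
R=Ro.from_quat(w["q"],scalar_first=True).as_matrix()
C=np.array([.584,.050])
for uv,z in[((195,207),.141),((278,207),.141),((237,228),.131),((234,255),.137),((98,330),.141)]:
    d=R@T[:3,:3]@np.linalg.solve(P["mtx"],[*uv,1.]);c=w["p"]+R@T[:3,3]
    X=c+d*(z-c[2])/d[2];v=X[:2]-C
    print(uv,X.round(4),"r",np.hypot(*v).round(4),"ang from -x to -y",np.degrees(np.arctan2(-v[1],-v[0])).round(1))
print(manip.sense()["ee_pos"],manip.sense()["contact_force"])
```

```text
(195, 207) [ 0.5165 -0.0244  0.141 ] r 0.1005 ang from -x to -y 47.8
(278, 207) [0.4879 0.0159 0.141 ] r 0.1019 ang from -x to -y 19.5
(237, 228) [0.5162 0.0026 0.131 ] r 0.0827 ang from -x to -y 34.9
(234, 255) [0.5301 0.0105 0.137 ] r 0.0668 ang from -x to -y 36.2
(98, 330) [ 0.6229 -0.0344  0.141 ] r 0.093 ang from -x to -y 114.7
[0.49718885 0.05088996 0.4048034 ] [-0.32989253  0.5444198  -0.57393204]
```

```bash
python3 -m handwheel '[[[255,0,0,-0.3,0,0,0],[255,0,0,-0.6,0,0,0],[255,0,0,-0.9,0,0,0],[255,0,0,-1.1,0,0,0],[255,0,0,-1.2,0,0,0],[255,0,0,-1.3,0,0,0],[255,0,0,-1.4,0,0,0],[255,0,0,-1.45,0,0,0],[255,0,0,-1.5,0,0,0],[255,0,0,-1.5,0,0,0]]]'
```

```text
t: 2.7
ee_pos: [0.4961, 0.055, 0.3447]
eef_rot: [-0.0, -0.301, 0.954, 0.0]
contact_force: [0.5, 0.4, 0.0]
grip_width: 0.0003
```

Both views agree on 35°. Now descend towards contact.

```bash
python3 -m handwheel '[[[255,0,0,-0.05,0,0,0],[255,0,0,-0.1,0,0,0],[255,0,0,-0.15,0,0,0],[255,0,0,-0.2,0,0,0],[255,0,0,-0.24,0,0,0],[255,0,0,-0.27,0,0,0],[255,0,0,-0.29,0,0,0],[255,0,0,-0.31,0,0,0],[255,0,0,-0.32,0,0,0],[255,0,0,-0.33,0,0,0]]]'
```

```text
t: 3.95
ee_pos: [0.4962, 0.0551, 0.3319]
eef_rot: [-0.0, -0.301, 0.954, 0.0]
contact_force: [-5.2, -1.2, 13.0]
grip_width: 0.0004
```

Contact at 13 N on the rim, tip height 0.141 m as expected. Slide lightly along the rim to the notch.

```bash
python3 -m handwheel '[[[255,0,0,0.005,0,0,0],[255,0,0,0.005,0,0,0],[255,0.04,-0.18,0.005,0,0,0],[255,0.08,-0.34,0.005,0,0,0],[255,0.13,-0.52,0.005,0,0,0],[255,0.17,-0.7,0.005,0,0,0],[255,0.22,-0.9,0.005,0,0,0],[255,0.27,-1.1,0.005,0,0,0],[255,0.31,-1.27,0.005,0,0,0],[255,0.35,-1.425,0.005,0,0,0]]]'
```

```text
t: 5.2
ee_pos: [0.5102, -0.0024, 0.3316]
eef_rot: [-0.0, -0.301, 0.954, 0.0]
contact_force: [0.6, 1.2, 0.2]
grip_width: 0.0002
```

Force fell to zero, so the tip is over the notch (r ≈ 90 mm, 35.4°). Press down about 14 mm.

```bash
python3 -m handwheel '[[[255,0,0,-0.08,0,0,0],[255,0,0,-0.16,0,0,0],[255,0,0,-0.22,0,0,0],[255,0,0,-0.25,0,0,0],[255,0,0,-0.275,0,0,0],[255,0,0,-0.3,0,0,0],[255,0,0,-0.32,0,0,0],[255,0,0,-0.335,0,0,0],[255,0,0,-0.35,0,0,0],[255,0,0,-0.35,0,0,0]]]'
python3 - <<'E'
from h import *
cv2.imwrite("pics/scene1.png",np.clip(manip.read_camera("scene")[150:330,250:490,::-1].astype(float)*1.8,0,255).astype(np.uint8))
E
```

```text
t: 6.45
ee_pos: [0.5102, -0.0019, 0.3179]
eef_rot: [0.0, -0.301, 0.954, 0.0]
contact_force: [-2.9, 2.0, 7.4]
grip_width: 0.0006
```

View pics/scene1.png

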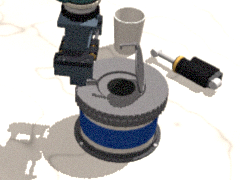

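The crop shows the hatch standing up at (138,70), with its opening visible at (122,87) and the finger in the notch at the left. Force was 7.4 N. Now retract straight up, then outward.

```bash
python3 -m handwheel '[[[255,0,0,0.15,0,0,0],[255,0,0,0.35,0,0,0],[255,0,0,0.7,0,0,0],[255,-0.1,-0.1,1.2,0,0,0],[255,-0.3,-0.3,1.8,0,0,0],[255,-0.6,-0.8,2.4,0,0,0],[255,-0.8,-1.5,3.0,0,0,0],[255,-0.8,-2.5,3.2,0,0,0],[255,-0.8,-3.5,3.2,0,0,0],[255,-0.8,-3.5,3.2,0,0,0]]]'; python3 -m handwheel '[[[255,0,0,0,0,0,0],[255,0,0,0,0,0,0],[255,0,0,0,0,0,0],[255,0,0,0,0,0,0],[255,0,0,0,0,0,0],[255,0,0,0,0,0,0],[255,0,0,0,0,0,0],[255,0,0,0,0,0,0],[255,0,0,0,0,0,0],[255,0,0,0,0,0,0]]]'
python3 - <<'E'
from h import *
a=manip.read_camera("scene")[130:420,100:500,::-1];b=manip.read_camera("top")[150:360,90:520,::-1]
b=cv2.resize(b,(400,290-95));a=a
cv2.imwrite("pics/end.png",cv2.resize(np.clip(np.vstack([a,b]).astype(float)*1.8,0,255).astype(np.uint8),(480,582)))
E
```

```text
t: 7.75
ee_pos: [0.478, -0.1437, 0.4468]
eef_rot: [0.0, -0.3, 0.954, -0.0]
contact_force: [-0.2, -0.3, -0.3]
grip_width: 0.0004
t: 9.0
ee_pos: [0.4782, -0.142, 0.4457]
eef_rot: [-0.0, -0.301, 0.954, -0.0]
contact_force: [-0.4, -0.2, 0.7]
grip_width: 0.0006
```

View pics/end.png

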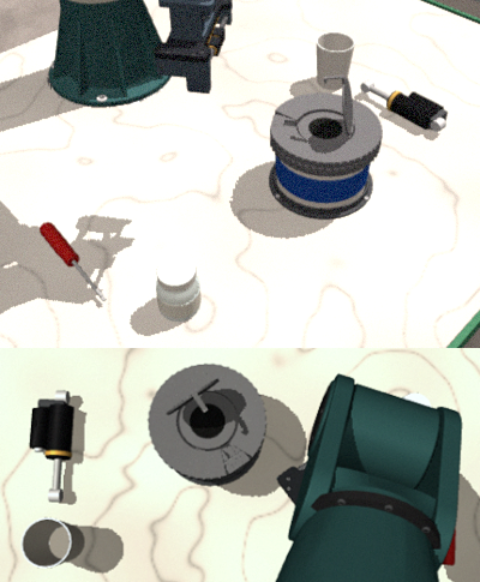

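The hatch stands open at (348,105) in the scene part and (195,395) in the top part. The notch is clear, the four objects look unmoved, and the arm is free. Handing in.

```bash
python3 -c "
from bench import manip
print(manip.job_done(), manip.sense()['contact_force'])"
```

```text
the job is handed in; nothing more can be done
the job is handed in; nothing more can be done
```

The hatch is open and the job is handed in, at about 9 s of the 58 s allowed.

- **Finding the notch:** I measured it at 35° from -x towards -y in the top view, and the wrist view agreed to within about a degree.
- **Feeling the rim:** With the fingers shut and gripping nothing, I touched the rim at 13 N at the first reading. I then slid along it until the force fell to zero over the notch.
- **Pressing the catch:** I pressed about 14 mm below the rim at 7 N, and the hatch sprang up. Then I lifted the finger up and away.

**Last checks:**
- The hatch stands open in both the scene and top pictures, and the force on the tool is about zero.
- The cup, jar, screwdriver and shock absorber look unmoved by eye. I did not measure them. In the final top view the arm hid the jar and screwdriver, so those two were seen only from the scene camera.
- I could not read the catch angle. I judged it to be back up because the finger is gone and the notch looks clear.

No check failed or disagreed.

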